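Probe the thimble bore of a shoe last on the checking jig

ROBOT

A 6-joint arm with a two-finger parallel gripper is mounted at the origin on the work surface. World frame = base frame: x ahead of the robot, y to its left, z up, the work surface at z = 0. Lengths are in m, angles in rad, forces in N, time in s.
With the tool pointing down it reaches from about 0.425 to 0.95 m from the base axis. Payload 3.5 kg.
Tool frame: the origin (TCP) lies at the very end of the fingers, on their centre line; the grasp point (between the pads) lies 19 mm behind it; z points along the fingers, y is the line along which they close (so a half turn about z gives the same grasp; the last joint's range is limited). The gripper opens to 85 mm and grips with 20 to 120 N. Pads are 22 mm wide; open, the fingers measure 114 mm over their backs; the gripper's body (76 mm by 85 mm) begins 54 mm behind the grasp point. The pads swing forward as they close: fully open they stand 13 mm farther back than shut.
Start: joints at [0.963, 0.286, 1.577, -0, 1.279, -0.15], TCP at [0.298, 0.605, 0.231] pointing down, gripper open.
Joint ranges: [-2.77, 2.77], [-0.9, 2.22], [0.21, 2.48], [-1.53, 4.67], [0.24, 2.81], [-2.84, 2.84]. Speed limits (rad/s): [2.79, 2.79, 3.14, 3.14, 3.14, 3.14].

INTERFACE

Orientations are given as a unit quaternion [x, y, z, w].
In Python, from plant import ctrl, camrig gives the robot as it stands (ctrl), with the cameras (camrig).
- The arm moves only by the tool advance, called by a JSON object that holds its "name" and its "arguments". Schema: {"type":"object","properties":{"moves":{"type":"array","items":{"type":"array","items":{"type":"number"},"minItems":7,"maxItems":7},"minItems":1,"maxItems":10},"grip_n":{"type":"number"},"only":{"type":"string"},"quiet":{"type":"boolean"},"lines":{"type":"string"}},"required":["moves"],"additionalProperties":false}. moves is a list of rows, 1 to 10 of them, each of 7 numbers: dx, dy, dz in normalised numbers (1 is 0.6 m), then a rotation vector rx, ry, rz in normalised numbers (1 is 2 pi rad), then the opening from 0.0 (shut) to 1.0 (fully open); each row is the pose to reach, as a shift and turn from the pose commanded when the call began, along the tool's axes at that moment; what a row does not reach only later rows make up. A row lasts 1/8 s, in which the tool goes at most 0.0625 m and 0.188 rad, less where a joint would pass 70% of its speed; a pose out of reach is approached as far as the arm can. The fingers move at their own pace and stop on an object; grip_n is the grip in N (left out, the last holds). Time passes only in rows, so rows that do not move let the fingers close. The tool returns the time, the measured TCP pose, the force, the opening and the grip force at its end. only (a regular expression) keeps the lines of the reply that match it, lines (a string "A,B") keeps lines A to B, and quiet returns only ok. No shift or turn number may pass 1 either way. Input that does not fit is refused with a message, and nothing moves.
- ctrl.get_state(): the state, without advancing time (a new reading comes with each control period).
- camrig.read_camera(name): name is "side" or "top" or "wrist"; returns a dict with "pixels" (480x640x3 uint8, red, green, blue), "camera_matrix" (3x3 intrinsics, pixels), "xyz" and "orientation" of the camera in the world. Camera axes: x right, y down, z forward; pixel columns grow to the right and rows downward; lengths in m; the calibration is good to about 2 mm. The wrist camera is an equidistant fisheye: a pixel r from the principal point sees the ray r / f radians off the axis. A picture is of the moment at which its call begins. There is no depth.
- ctrl.sign_off(): hands the job in; it is judged then, once.
The state is a dict: "time": time; "qpos": joint angles; "dq": joint speeds; "joint_efforts": joint torques, N m; "eef_pos": TCP position; "tcp_rot": TCP orientation; "contact_force": force on the tool from outside, world axes, zero at the start; "wrist_torque": the same for the moment, N m; "opening": opening from 0.0 (shut) to 1.0 (fully open); "finger_force": force on a finger pad.
Only numpy, scipy, OpenCV 4.12 (cv2) and the standard library are available. Lean on these libraries where they do the work, as an engineer would, in place of code of your own. Each camera call takes 0.05 s, during which the arm holds its last target. There are 200 camera calls.

TASK

Slide the shoe last that lies on the checking jig heel-first, fully home against the steel stop, so that the stop's sprung pin goes in, and keep it pressed there for a good second. Then take the long thin probe rod from the rack and lower it upright through the middle of the jig's guide hole into the last's bore, never touching the hole, the jig or the last with it, until its dark ring is level with the top of the guide. Finish still gripping the rod there, steady and centred, touching nothing; leave the last home and do not disturb the other things on the bench.

Things in the scene. Friction and masses are not known exactly. Their poses are not given: they have to be found in the camera images.
- jig: Fixed jig on a grey deck 130 mm wide, 12 mm thick. Origin: on the bench under the guide hole; +x along the deck to the stop (push direction), z up; deck x -295 to 115 mm. Rails 12 mm high, inner faces y +-40.5 mm, x -240 to -80 mm; locating pins 26 mm high, 12 mm thick at x 0, y +-39.5 mm. A column at x 75 to 105 mm, 112 mm high, carries the guide plate over the deck.
- guide (a point): Centre of the guide hole at the top face of the guide plate. The plate is aluminium, 50 x 50 mm, 12 mm thick, 100 to 112 mm above the bench (this point at 112 mm); its vertical through hole is 24 mm wide. Axes as the jig's.
- stop: Fixed steel heel stop on the deck, 22 x 56 x 40 mm; origin and axes are the jig's. Its face towards the last stands at jig x = 31 mm.
- plunger (a joint): Sprung brass sensing pin, 10 mm thick, through the stop 34 mm above the bench. 0 = fully out, standing 9 mm proud of the stop's face; grows as it is pushed in; 0.009 m when the last's heel is home on the stop. Weak spring, 0.24 N out to 0.6 N in: the last's own friction keeps it home after the push.
- last: Shoe last on the jig, green plastic, 218 mm long, 0.4 to 0.6 kg, loose, sole flat on the deck; slides with 2 to 5 N. Origin: on the sole under the bore; +x to the heel. Round heel, end at x 31 mm; widest 76 mm at x -125 mm; toe end at x -187 mm; 78 mm high at the bore, 10 mm under the guide plate. Starts 30 to 70 mm short of the stop; home when its origin is on the guide's axis (2.5 mm side play).
- last_bore (a point): Centre of the mouth of the last's upright blind bore (26 mm wide, 50 mm deep), 78 mm above the sole.
- last_toe (a point): Middle of the blunt toe end of the last, 13 mm above its sole: the place to push with closed fingertips, towards the last's +x. There are 38 to 78 mm of clear deck behind it, and nothing above.
- rod: Probe rod, steel, about 0.2 kg, loose, upright in one of the rack's two holes (either): shaft 10 mm thick, 110 mm long; collar 34 mm wide at 110 to 114 mm, resting on the rack; round handle 24 mm thick from 114 to 176 mm. Origin: centre of its lower end (20 mm above the bench in the rack), z up along the rod.
- rod_mark (a point): Middle of the dark ring on the rod's shaft, 4 mm tall, 55 mm above the rod's lower end; to be brought to the height of point guide.
- rod_grip (a point): On the rod's axis 147 mm above its lower end, the middle of the handle: where to grip, from above.
- rack: Fixed wooden gauge rack: a board 60 x 170 x 10 mm on two end legs, top 130 mm above the bench. Origin: on the bench under its middle; two through holes of 20 mm at y -40 and 40 mm. Grip the rod with the fingers on the rack's +x and -x sides. Lift it 115 mm or more straight up to clear the board.
- plug: Bystander: plug gauge in the rack's other hole, steel, shaft 16 mm thick and 60 mm long with a 34 mm collar and a short round knob 40 mm wide and 30 mm high above the rack. Origin: centre of its lower end (70 mm above the bench).
- hammer: Bystander: hammer lying on the bench beyond the jig.
- jar: Bystander: can, 72 mm wide and 90 mm high, on the bench past the jig's stop end; origin at its underside.
- spare: Bystander: a second last like the first, standing on the bench beyond the gap between rack and jig; origin and axes as the other.

How it is judged:
On the way, in this order (a step that is already met when the one before it is completed fails the run):
1. the last is home and held pressed against the stop by the fingers for a second, the sprung pin in (contact force between last and stop above 1.5 N and contact force between the fingers and last above 1 N and value of joint plunger above 0.0075 m and horizontal distance between last_bore and guide below 0.005 m), for 0.8 s.
2. the probe rod is lifted out of the rack in the gripper (contact force between the fingers and rod above 1 N and height (world z) of rod above 0.122 m), for 0.2 s.
3. the rod's lower end is above the guide hole (z of rod in the frame of guide above 0 m and horizontal distance between rod and guide below 0.008 m), for 0.05 s.
At the end, for the whole second after the job is handed in: Rod gripped, at rest, upright within 0.08 rad, its lower end and ring within 5 mm of the guide hole's axis, the ring within 8 mm of the guide's top, touching neither jig nor last; the last still home: pin in by over 6 mm, bore within 6 mm of the axis (horizontal distance between each of rod, rod_mark and guide below 0.005 m and z of rod_mark in the frame of guide between -0.008 and 0.008 m and angle between rod's own z axis and vertical below 0.08 rad and linear speed of rod below 0.015 m/s and contact force between the fingers and rod above 1 N and contact force between rod and jig below 0.1 N and contact force between rod and last below 0.1 N and value of joint plunger above 0.006 m and horizontal distance between last_bore and guide below 0.006 m); the arm keeps its last pose, push and grip.
It fails at once if the rod touches the guide or any part of the jig (contact force between rod and jig above 0.3 N).
It fails at once if the rod touches the last (contact force between rod and last above 0.3 N).
It fails at once if a bystander is disturbed by more than 30 mm (distance of any of plug, hammer, jar, spare from where it was at the start of the episode above 0.03 m).
It also fails if it takes over 69 s, if anything falls off the work surface, if the arm or the gripper's body presses on something with over 40 N, if the wrist force passes 120 N, or if a joint passes its speed limit or range.

## Working session

There is one attempt and no reset: what is moved stays moved. The work goes in short steps, Python scripts to look and compute and a tool call to move; the robot and the scene stay as the last step left them, time stands still between calls to the robot, and variables do not carry over. Pictures are saved under pics/ and viewed, at most 13 in all, crops included, and the job is handed in when it is done.

```bash
ls; mkdir -p pics; cat > h.py <<'E'
import numpy as np, cv2
from scipy.spatial.transform import Rotation as R
from plant import ctrl, camrig
def shot(name,fn):
    c=camrig.read_camera(name); cv2.imwrite('pics/'+fn+'.png',c['pixels'][:,:,::-1]); 
    np.savez('pics/'+fn+'.npz',K=c['camera_matrix'],t=c['xyz'],q=c['orientation']); return c
def ray(fn,u,v):
    d=np.load('pics/'+fn+'.npz'); K=d['K']; x=(u-K[0,2])/K[0,0]; y=(v-K[1,2])/K[1,1]
    if 'wrist' in fn:
        r=np.hypot(x,y); s=np.sin(r)/r if r>1e-9 else 1; c=np.array([x*s,y*s,np.cos(r)])
    else: c=np.array([x,y,1.])
    c=R.from_quat(d['q']).apply(c); return d['t'],c/np.linalg.norm(c)
def atz(fn,u,v,z):
    t,c=ray(fn,u,v); return t+c*(z-t[2])/c[2]
def tri(*obs):
    A=np.zeros((3,3));b=np.zeros(3);L=[ray(*o) for o in obs]
    for t,c in L: M=np.eye(3)-np.outer(c,c);A+=M;b+=M@t
    p=np.linalg.solve(A,b); return p,[1e3*np.linalg.norm(np.cross(p-t,c)) for t,c in L]
def proj(fn,p):
    d=np.load('pics/'+fn+'.npz'); K=d['K']; c=R.from_quat(d['q']).inv().apply(np.array(p)-d['t'])
    if 'wrist' in fn:
        r=np.hypot(c[0],c[1]); th=np.arctan2(r,c[2]); x=c[:2]/r*th
    else: x=c[:2]/c[2]
    return K[:2,:2].diagonal()*x+K[:2,2]
E
python3 - <<'E'
from h import *
for n in('side','top','wrist'):
    c=shot(n,n+'0'); print(n,c['xyz'],c['orientation'],c['camera_matrix'].tolist())
s=ctrl.get_state(); print(s['eef_pos'],s['tcp_rot'],s['time'])
E
```

```text
pics
plant.py
side [ 0.06353693 -0.69548272  0.93315813] [ 0.85207137 -0.32214191  0.13381171 -0.39024786] [[499.36460469536263, 0.0, 315.7586526260935], [0.0, 499.36460469536263, 249.09928196723502], [0.0, 0.0, 1.0]]
top [0.56727736 0.0022495  1.73298426] [-0.70196037  0.71190696 -0.01539171  0.01425574] [[593.7220771381534, 0.0, 321.9287244520845], [0.0, 593.7220771381534, 230.33574127718776], [0.0, 0.0, 1.0]]
wrist [0.24011166 0.6340891  0.37462257] [0.84174616 0.52377097 0.06823941 0.11167254] [[371.64829954431775, 0.0, 314.44007411665785], [0.0, 371.64829954431775, 238.99743723286775], [0.0, 0.0, 1.0]]
[0.29800107 0.60508886 0.23022759] [ 2.26891070e-01  9.73919701e-01 -8.68216564e-04 -3.24230256e-04] 0.15
```

View pics/top0.png

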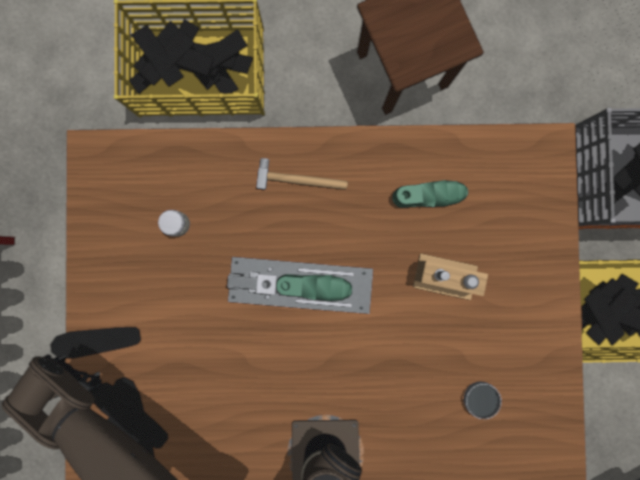

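View pics/side0.png

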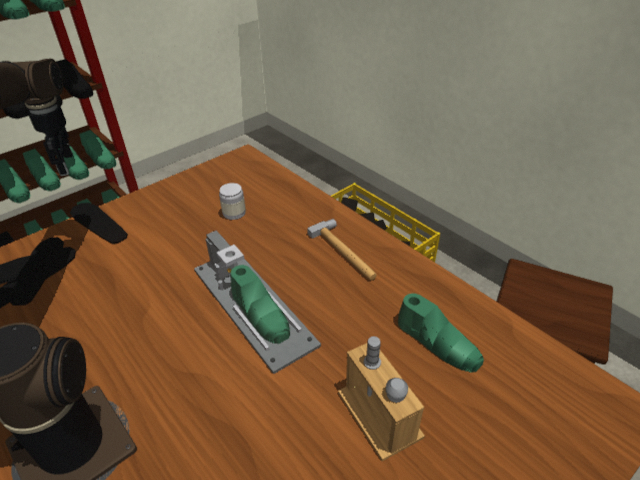

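The top view shows the jig (guide hole about (266,285), last toe about (352,289)), the rack at (452,277) with the rod at (443,274) and the plug at (471,283). The side view shows the rod handle at (374,350), the guide at (230,255) and the last between them. Next I'll enlarge both.

```bash
python3 - <<'E'
from h import *
a=cv2.imread('pics/top0.png')[250:322,225:385]; b=cv2.imread('pics/top0.png')[250:305,405:495]
cv2.imwrite('pics/c1.png',cv2.resize(a,None,fx=5,fy=5,interpolation=cv2.INTER_CUBIC))
s=cv2.imread('pics/side0.png')
l=cv2.resize(s[225:375,190:330],None,fx=4,fy=4,interpolation=cv2.INTER_CUBIC)
m=cv2.resize(s[330:380,350:410],None,fx=4,fy=4,interpolation=cv2.INTER_CUBIC)
n=cv2.resize(b[:,:60],None,fx=4,fy=4,interpolation=cv2.INTER_CUBIC)
o=np.zeros((600,800,3),np.uint8); o[:,:560]=l; o[:200,560:]=m; o[220:440,560:]=n
cv2.imwrite('pics/c2.png',o)
E
```

```text
(no output)
```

View pics/c1.png

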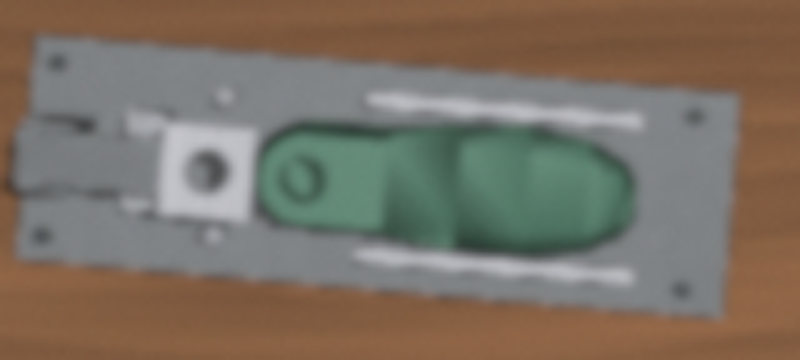

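View pics/c2.png

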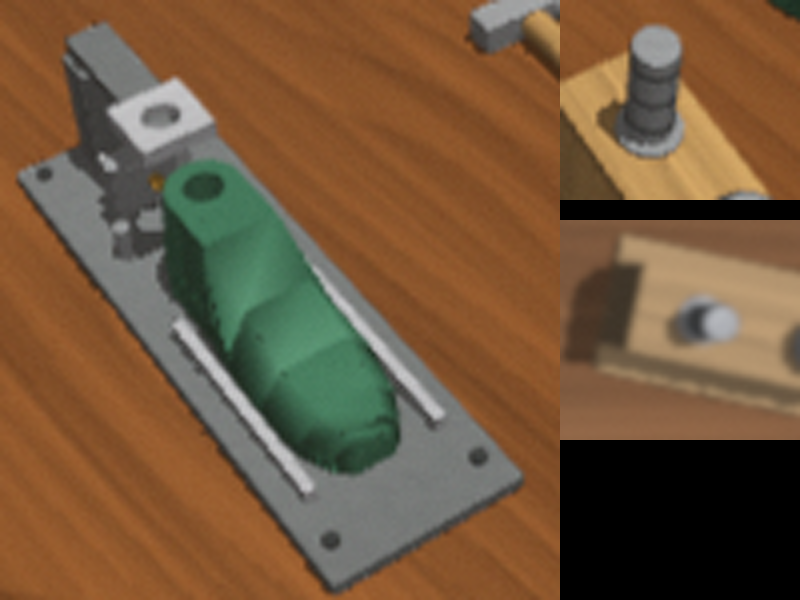

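The enlarged crops give, in c1, the guide hole at (206,172), bore at (303,180) and deck corners at (38,36), (740,95), (722,318), (17,258). In c2 they give the guide hole at (161,116), bore at (204,187) and the rod top at (656,47) and (719,322).

```bash
python3 - <<'E'
from h import *
T=lambda U,V,s=5,o=(225,250):('top0',(U+.5)/s-.5+o[0],(V+.5)/s-.5+o[1])
S=lambda U,V,s=4,o=(190,225):('side0',(U+.5)/s-.5+o[0],(V+.5)/s-.5+o[1])
np.set_printoptions(precision=4,suppress=True)
g=tri(T(206,172),S(161,116)); b=tri(T(303,180),S(204,187)); r=tri(T(159,102,4,(405,250)),S(96,47,4,(350,330)))
print('guide',g,'bore',b,'rodtop',r)
P=[atz(*T(*c),.012)for c in((38,36),(740,95),(722,318),(17,258))]
print(np.array(P)); print([np.linalg.norm(P[i]-P[i-1]) for i in range(4)])
d=P[0]+P[3]-P[1]-P[2]; d=d[:2]/np.linalg.norm(d[:2]); print('axis',d,np.degrees(np.arctan2(d[1],d[0])),'jig origin from deck',(sum(P)/4)[:2]+d*.09)
Q=[atz(*S(*c),.012)for c in((22,177),(522,479),(335,590))]; print('side',np.array(Q))
e=Q[0]-Q[2]; print(np.degrees(np.arctan2(e[1],e[0])))
print('guide z112',atz(*T(206,172),.112),atz(*S(161,116),.112)); print('bore z90',atz(*T(303,180),.09),atz(*S(204,187),.09))
print('rod z196',atz(*T(159,102,4,(405,250)),.196),atz(*S(96,47,4,(350,330)),.196))
print('toe top z~.04',atz(*T(635,203),.025))
# rack board ends
print('rack corners z.13', atz(*T(622-560,235-220,4,(405,250)),.13), atz(*T(597-560,345-220,4,(405,250)),.13))
s=ctrl.get_state(); Rm=R.from_quat(s['tcp_rot']).as_matrix(); print(Rm)
E
```

```text
guide (array([0.491 , 0.154 , 0.1136]), [np.float64(0.3317459703833045), np.float64(0.3317459703834287)]) bore (array([0.4849, 0.1025, 0.0933]), [np.float64(0.3038203312607929), np.float64(0.30382033126087155)]) rodtop (array([ 0.511 , -0.3152,  0.1948]), [np.float64(0.5791850060204009), np.float64(0.5791850060203924)])
[[ 0.5664  0.2598  0.012 ]
 [ 0.5266 -0.1461  0.012 ]
 [ 0.3983 -0.1334  0.012 ]
 [ 0.4386  0.2729  0.012 ]]
[np.float64(0.12851614007946863), np.float64(0.40783898238813404), np.float64(0.12887566786949503), np.float64(0.40833407855595)]
axis [0.0981 0.9952] 84.36892442814938 jig origin from deck [0.4913 0.1529]
side [[ 0.4395  0.271   0.012 ]
 [ 0.5238 -0.1449  0.012 ]
 [ 0.3977 -0.1335  0.012 ]]
84.09930527154582
guide z112 [0.4912 0.154  0.112 ] [0.4916 0.1559 0.112 ]
bore z90 [0.485  0.1026 0.09  ] [0.4863 0.1058 0.09  ]
rod z196 [ 0.5115 -0.3154  0.196 ] [ 0.5098 -0.3155  0.196 ]
toe top z~.04 [ 0.4659 -0.0836  0.025 ]
rack corners z.13 [ 0.5686 -0.2649  0.13  ] [ 0.4948 -0.2465  0.13  ]
[[-0.897   0.4419 -0.001 ]
 [ 0.4419  0.897  -0.0015]
 [ 0.0002 -0.0018 -1.    ]]
```

```bash
cat > go.py <<'E'
import sys
from h import *
# target x y z and yaw of the tool y axis (deg)
x,y,z,w=map(float,sys.argv[1:5]); s=ctrl.get_state(); T=R.from_quat(s['tcp_rot'])
a=np.radians(w); Y=np.array([np.cos(a),np.sin(a),0]); X=np.cross(Y,[0,0,-1])
G=R.from_matrix(np.c_[X,Y,[0,0,-1]])
print('shift',np.round(T.inv().apply(np.array([x,y,z])-s['eef_pos']),4),'turn',np.round((T.inv()*G).as_rotvec(),4),'at',np.round(s['eef_pos'],4),s['time'])
E
python3 go.py .5 .1 .235 20; python3 go.py .463 -.118 .235 -5.7; python3 - <<'E'
from h import *
p=atz('top0',471,283,.16); print(p, np.degrees(np.arctan2(p[1]+.3152,p[0]-.511)))
E
```

```text
shift [-0.4044 -0.3638 -0.0042] turn [-1.80e-03  5.00e-04  7.64e-01] at [0.298  0.6051 0.2302] 0.15
shift [-0.4676 -0.5757 -0.0038] turn [-1.8000e-03  9.0000e-04  1.2125e+00] at [0.298  0.6051 0.2302] 0.15
[ 0.48843546 -0.39269615  0.16      ] -106.23396849999274
```

The rows are not in the units I measure in: shifts go in shares of 0.6 m and turns go in shares of 2 pi rad. I convert before sending: -0.4 m / 0.6 = -0.6667, -0.36 m / 0.6 = -0.6, 0.76 rad / 6.2832 = 0.121.

{"name": "advance", "arguments": {"moves": [[-0.6667, -0.6, -0.0067, 0, 0, 0.121, 0], [-0.6667, -0.6, -0.0067, 0, 0, 0.121, 0], [-0.6667, -0.6, -0.0067, 0, 0, 0.121, 0], [-0.6667, -0.6, -0.0067, 0, 0, 0.121, 0], [-0.6667, -0.6, -0.0067, 0, 0, 0.121, 0], [-0.6667, -0.6, -0.0067, 0, 0, 0.121, 0], [-0.6667, -0.6, -0.0067, 0, 0, 0.121, 0], [-0.6667, -0.6, -0.0067, 0, 0, 0.121, 0], [-0.6667, -0.6, -0.0067, 0, 0, 0.121, 0], [-0.6667, -0.6, -0.0067, 0, 0, 0.121, 0]]}}

```text
time: 1.4
eef_pos: [0.4986, 0.1035, 0.2351]
tcp_rot: [0.574, 0.819, -0.0, -0.0]
contact_force: [0.1, 0.0, -0.6]
opening: 0.0
finger_force: 0.0
```

```bash
python3 go.py .463 -.118 .235 -5.7
```

```text
shift [-1.960e-01 -1.091e-01  1.000e-04] turn [-4.000e-04  2.000e-04  4.481e-01] at [0.4986 0.1035 0.2351] 1.4
```

Converted, -0.196 m / 0.6 = -0.3267, 0.19 m / 0.6 = 0.3167, 0.448 rad / 6.2832 = 0.0713.

{"name": "advance", "arguments": {"moves": [[-0.3267, -0.1817, 0, 0, 0, 0.0713, 0], [-0.3267, -0.1817, 0, 0, 0, 0.0713, 0], [-0.3267, -0.1817, 0, 0, 0, 0.0713, 0], [-0.3267, -0.1817, 0, 0, 0, 0.0713, 0], [-0.3267, -0.1817, 0.1667, 0, 0, 0.0713, 0], [-0.3267, -0.1817, 0.1667, 0, 0, 0.0713, 0], [-0.3267, -0.1817, 0.3167, 0, 0, 0.0713, 0], [-0.3267, -0.1817, 0.3167, 0, 0, 0.0713, 0], [-0.3267, -0.1817, 0.3167, 0, 0, 0.0713, 0]]}}

```text
time: 2.52
eef_pos: [0.4613, -0.1138, 0.0428]
tcp_rot: [0.74, 0.673, -0.001, -0.003]
contact_force: [0.5, -0.3, 0.4]
opening: 0.003
finger_force: 0.0
```

```bash
python3 go.py .4634 -.113 .022 -5.7; python3 - <<'E'
from h import *
for n in('side','top','wrist'): shot(n,n+'1')
a=cv2.imread('pics/wrist1.png'); s=cv2.imread('pics/side1.png')[225:375,190:390]
o=np.zeros((480,800,3),np.uint8); o[:,:640]=a; 
o=np.hstack([cv2.resize(a,(400,300)),cv2.resize(s,(400,300))]); cv2.imwrite('pics/c3.png',o)
E
```

```text
shift [0.0009 0.0022 0.0207] turn [-0.0063 -0.0027  0.0056] at [ 0.4613 -0.1138  0.0428] 2.525
```

View pics/c3.png

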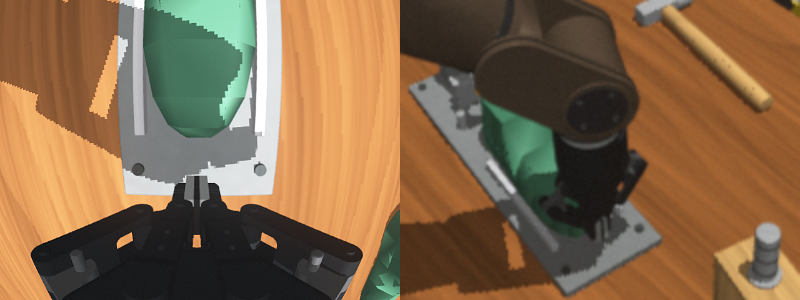

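The wrist view shows the shut fingertips at (196,180), in line with the toe at (193,135) and over clear deck. I'll lower and push.

Converted, 0.05 m / 0.6 = 0.0833, 0.01 m / 0.6 = 0.0167, 0.005 rad / 6.2832 = 0.0008.

{"name": "advance", "arguments": {"moves": [[0.0017, 0.0033, 0.0333, 0, 0, 0.0008, 0], [0.0017, 0.0033, 0.0333, 0, 0, 0.0008, 0], [0.0167, 0.0033, 0.0333, 0, 0, 0.0008, 0], [0.0333, 0.0033, 0.0333, 0, 0, 0.0008, 0], [0.0433, 0.0033, 0.0333, 0, 0, 0.0008, 0], [0.0533, 0.0033, 0.0333, 0, 0, 0.0008, 0], [0.0633, 0.0033, 0.0333, 0, 0, 0.0008, 0], [0.0733, 0.0033, 0.0333, 0, 0, 0.0008, 0], [0.0833, 0.0033, 0.0333, 0, 0, 0.0008, 0], [0.0833, 0.0033, 0.0333, 0, 0, 0.0008, 0]]}}

```text
time: 3.92
eef_pos: [0.4711, -0.0663, 0.026]
tcp_rot: [0.741, 0.671, 0.0, 0.001]
contact_force: [0.7, -2.2, 2.6]
opening: -0.005
finger_force: 1.4
```

```bash
python3 go.py .4713 -.043 .022 -5.7
```

```text
shift [ 0.0232 -0.0022  0.004 ] turn [ 0.0021  0.0006 -0.0002] at [ 0.4711 -0.0663  0.026 ] 3.925
```

Converted, 0.02 m / 0.6 = 0.0333, 0.003 m / 0.6 = 0.005.

{"name": "advance", "arguments": {"moves": [[0.0083, -0.0033, 0.005, 0, 0, 0, 0], [0.0167, -0.0033, 0.005, 0, 0, 0, 0], [0.025, -0.0033, 0.005, 0, 0, 0, 0], [0.03, -0.0033, 0.005, 0, 0, 0, 0], [0.0333, -0.0033, 0.005, 0, 0, 0, 0], [0.0333, -0.0033, 0.005, 0, 0, 0, 0]]}}

```text
time: 4.68
eef_pos: [0.4713, -0.0472, 0.0233]
tcp_rot: [0.741, 0.671, 0.0, 0.002]
contact_force: [-0.4, -6.1, 5.5]
opening: -0.001
finger_force: 3.0
```

```bash
python3 go.py .4713 -.043 .022 -5.7
```

```text
shift [ 0.0042 -0.0005  0.0013] turn [0.0024 0.002  0.    ] at [ 0.4713 -0.0472  0.0233] 4.675
```

Converted, 0.005 m / 0.6 = 0.0083, 0.004 m / 0.6 = 0.0067.

{"name": "advance", "arguments": {"moves": [[0.0033, 0, 0, 0, 0, 0, 0], [0.0067, 0, 0, 0, 0, 0, 0], [0.0083, 0, 0, 0, 0, 0, 0], [0.0083, 0, 0, 0, 0, 0, 0]]}}

```text
time: 5.18
eef_pos: [0.4719, -0.0425, 0.0234]
tcp_rot: [0.741, 0.671, -0.0, 0.002]
contact_force: [-0.8, -6.6, 5.2]
opening: -0.001
finger_force: 3.4
```

```bash
python3 go.py .4713 -.043 .022 -5.7
```

```text
shift [-0.0006 -0.0005  0.0014] turn [0.0024 0.0023 0.    ] at [ 0.4719 -0.0425  0.0234] 5.175
```

Converted, 0.005 m / 0.6 = 0.0083, 0.004 m / 0.6 = 0.0067.

{"name": "advance", "arguments": {"moves": [[0.0033, 0, 0, 0, 0, 0, 0], [0.0067, 0, 0, 0, 0, 0, 0], [0.0083, 0, 0, 0, 0, 0, 0], [0.0083, 0, 0, 0, 0, 0, 0]]}}

```text
time: 5.68
eef_pos: [0.4722, -0.0417, 0.0235]
tcp_rot: [0.74, 0.673, -0.003, 0.005]
contact_force: [-4.9, -23.3, 3.6]
opening: 0.003
finger_force: 11.9
```

```bash
python3 go.py .4713 -.043 .022 -5.7; python3 - <<'E'
from h import *
shot('top','top2')
a=cv2.imread('pics/top2.png')[250:322,225:385]
cv2.imwrite('pics/c4.png',cv2.resize(a,None,fx=5,fy=5,interpolation=cv2.INTER_CUBIC))
E
```

```text
shift [-0.0013 -0.0007  0.0015] turn [0.0023 0.0114 0.0045] at [ 0.4722 -0.0417  0.0235] 5.675
```

Force rose to 23 N with motion stopped, so the last is home. I'll hold it there for 1.25 s.

{"name": "advance", "arguments": {"moves": [[0, 0, 0, 0, 0, 0, 0], [0, 0, 0, 0, 0, 0, 0], [0, 0, 0, 0, 0, 0, 0], [0, 0, 0, 0, 0, 0, 0], [0, 0, 0, 0, 0, 0, 0], [0, 0, 0, 0, 0, 0, 0], [0, 0, 0, 0, 0, 0, 0], [0, 0, 0, 0, 0, 0, 0], [0, 0, 0, 0, 0, 0, 0], [0, 0, 0, 0, 0, 0, 0]]}}

```text
time: 6.98
eef_pos: [0.4721, -0.0417, 0.0235]
tcp_rot: [0.74, 0.673, -0.003, 0.005]
contact_force: [-4.3, -22.8, 3.6]
opening: 0.001
finger_force: 11.8
```

```bash
python3 - <<'E'
from h import *
shot('side','side2')
a=cv2.imread('pics/side2.png')[225:375,190:330]; b=cv2.imread('pics/top2.png')[250:322,225:385]
o=np.zeros((600,800,3),np.uint8); o[:450,:420]=cv2.resize(a,(420,450)); o[:170,424:800]=cv2.resize(b,(376,170)); cv2.imwrite('pics/c4.png',o)
E
```

```text
(no output)
```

View pics/c4.png

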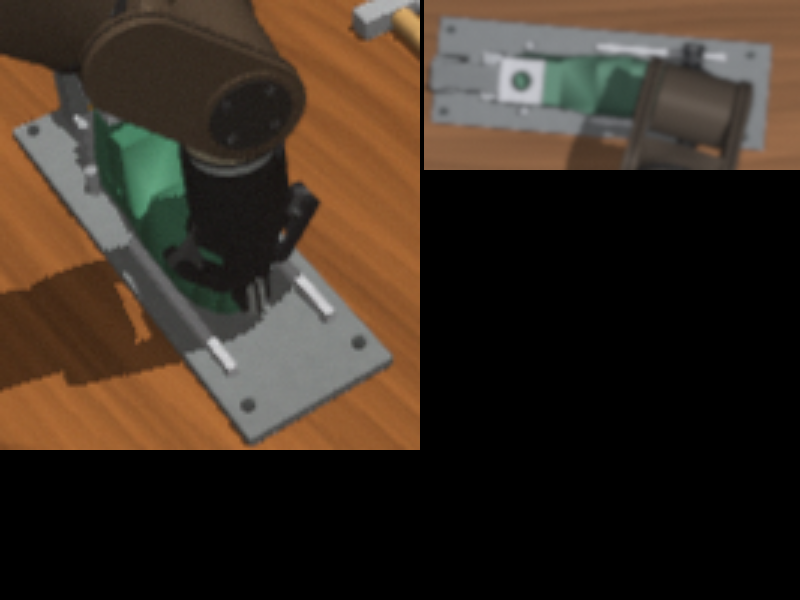

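The last is home: green and the bore rim show through the guide hole at (521,82). Next, back off and rise.

Converted, -0.24 m / 0.6 = -0.4, -0.22 m / 0.6 = -0.3667.

{"name": "advance", "arguments": {"moves": [[-0.0167, 0, 0, 0, 0, 0, 0], [-0.05, 0, 0, 0, 0, 0, 0], [-0.05, 0, -0.0833, 0, 0, 0, 0], [-0.05, 0, -0.1667, 0, 0, 0, 0.5], [-0.05, 0, -0.2667, 0, 0, 0, 1], [-0.05, 0, -0.3667, 0, 0, 0, 1], [-0.05, 0, -0.4, 0, 0, 0, 1], [-0.05, 0, -0.4, 0, 0, 0, 1]]}}

```text
time: 8.02
eef_pos: [0.4687, -0.0655, 0.2636]
tcp_rot: [0.741, 0.671, 0.001, 0.001]
contact_force: [-0.2, -0.0, 0.0]
opening: 0.995
finger_force: 0.0
```

```bash
python3 go.py .511 -.3155 .26 -16
```

```text
shift [-0.2445  0.0669  0.0036] turn [ 0.0027 -0.0011  0.1796] at [ 0.4687 -0.0655  0.2636] 8.025
```

Converted, -0.2445 m / 0.6 = -0.4075, 0.067 m / 0.6 = 0.1117, 0.18 rad / 6.2832 = 0.0286.

{"name": "advance", "arguments": {"moves": [[-0.4075, 0.1117, 0.0067, 0, 0, 0.0286, 1], [-0.4075, 0.1117, 0.0067, 0, 0, 0.0286, 1], [-0.4075, 0.1117, 0.0067, 0, 0, 0.0286, 1], [-0.4075, 0.1117, 0.0067, 0, 0, 0.0286, 1], [-0.4075, 0.1117, 0.0067, 0, 0, 0.0286, 1], [-0.4075, 0.1117, 0.0067, 0, 0, 0.0286, 1], [-0.4075, 0.1117, 0.0067, 0, 0, 0.0286, 1]]}}

```text
time: 8.9
eef_pos: [0.5102, -0.3141, 0.2573]
tcp_rot: [0.798, 0.602, 0.0, -0.001]
contact_force: [-0.2, -0.7, 0.1]
opening: 1.0
finger_force: 0.0
```

```bash
python3 go.py .511 -.3155 .148 -16;  python3 - <<'E'
from h import *
shot('wrist','wrist2')
print(proj('wrist2',[.511,-.3152,.196]),proj('wrist2',[.511,-.3152,.134]),proj('wrist2',[.4884,-.3927,.164]))
E
```

```text
shift [-0.0013  0.0013  0.1093] turn [-0.0017 -0.0015  0.0007] at [ 0.5102 -0.3141  0.2573] 8.9
[314.99163532 257.54199536] [314.94458148 232.00641012] [314.34774244 347.59842137]
```

View pics/wrist2.png

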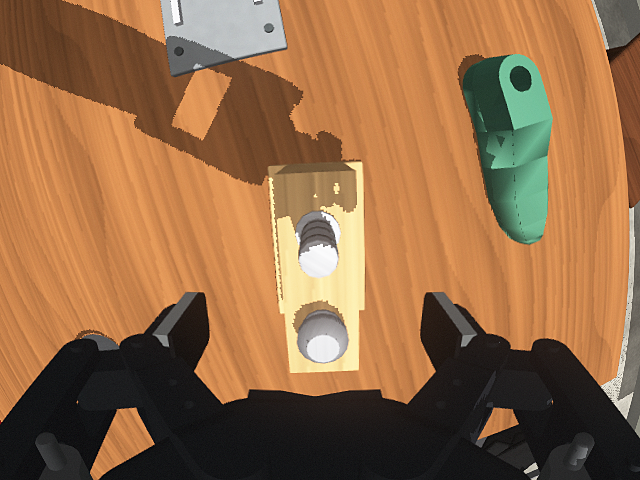

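```bash
python3 - <<'E'
from h import *
print(atz('wrist2',318,261,.196), tri(('wrist2',318,261),('top0',405+159.5/4-.5,250+102.5/4-.5)), atz('wrist2',323,345,.17))
a,b=atz('wrist2',316,165,.13),atz('wrist2',324,368,.13); print(a,b,np.degrees(np.arctan2(*(a-b)[1::-1])))
E
python3 go.py .5123 -.316 .148 -15
```

```text
[ 0.51210535 -0.31772089  0.196     ] (array([ 0.51274044, -0.31235679,  0.21184129]), [np.float64(0.7226751974867038), np.float64(0.7226751974868527)]) [ 0.49602778 -0.388725    0.17      ]
[ 0.52529484 -0.26797706  0.13      ] [ 0.48481915 -0.4357359   0.13      ] 76.43531687111884
shift [-0.0013  0.0024  0.1099] turn [-0.0008 -0.0008 -0.0165] at [ 0.5104 -0.3142  0.2579] 8.95
```

Wrist view: the rod top is at (318,261) and the plug at (323,345), which puts the rod within 2 mm of my estimate, with the rack turned about -14°. Descending and gripping.

Converted, 0.11 m / 0.6 = 0.1833, 0.09 m / 0.6 = 0.15, -0.03 rad / 6.2832 = -0.0048.

{"name": "advance", "arguments": {"moves": [[-0.0025, 0.0025, 0.0833, 0, 0, -0.0048, 1], [-0.0025, 0.0025, 0.15, 0, 0, -0.0048, 1], [-0.0025, 0.0025, 0.1833, 0, 0, -0.0048, 1], [-0.0025, 0.0025, 0.1833, 0, 0, -0.0048, 1], [-0.0025, 0.0025, 0.1833, 0, 0, -0.0048, 0], [-0.0025, 0.0025, 0.1833, 0, 0, -0.0048, 0], [-0.0025, 0.0025, 0.1833, 0, 0, -0.0048, 0], [-0.0025, 0.0025, 0.1833, 0, 0, -0.0048, 0], [-0.0025, 0.0025, 0.1833, 0, 0, -0.0048, 0], [-0.0025, 0.0025, 0.1833, 0, 0, -0.0048, 0]], "grip_n": 60}}

```text
time: 10.2
eef_pos: [0.5117, -0.3182, 0.1495]
tcp_rot: [0.79, 0.613, -0.0, 0.0]
contact_force: [-2.4, 0.7, 6.0]
opening: 0.259
finger_force: 58.5
```

```bash
python3 go.py .5115 -.316 .148 -14
```

```text
shift [ 0.0021 -0.0007  0.0015] turn [ 0.0006  0.0007 -0.0057] at [ 0.5117 -0.3182  0.1495] 10.2
```

Converted, -0.15 m / 0.6 = -0.25, -0.14 m / 0.6 = -0.2333.

{"name": "advance", "arguments": {"moves": [[0, 0, -0.05, 0, 0, 0, 0], [0, 0, -0.1167, 0, 0, 0, 0], [0, 0, -0.1833, 0, 0, 0, 0], [0, 0, -0.2333, 0, 0, 0, 0], [0, 0, -0.25, 0, 0, 0, 0], [0, 0, -0.25, 0, 0, 0, 0], [0, 0, -0.25, 0, 0, 0, 0]]}}

```text
time: 11.08
eef_pos: [0.5108, -0.3173, 0.2957]
tcp_rot: [0.79, 0.613, -0.0, -0.002]
contact_force: [-0.5, 0.2, -1.3]
opening: 0.266
finger_force: 58.9
```

```bash
python3 - <<'E'
from h import *
shot('side','side3');shot('wrist','wrist3')
a=cv2.imread('pics/side3.png'); b=cv2.imread('pics/wrist3.png')
s=ctrl.get_state(); e=s['eef_pos']; ax=R.from_quat(s['tcp_rot']).as_matrix()[:,2]
g=e-ax*.019; u=proj('side3',g); v=proj('side3',g+ax*.147); print(u,v,e)
x,y=np.round((u+v)/2).astype(int); np.save('pics/o.npy',[x-50,y-75])
o=np.hstack([cv2.resize(a[y-75:y+75,x-50:x+50],None,fx=4,fy=4,interpolation=cv2.INTER_CUBIC),cv2.resize(b[130:430,215:415],(400,600))]); print(x-50,y-75)
cv2.imwrite('pics/c5.png',o)
E
```

```text
[378.69633841 297.18229064] [373.74204141 351.00330578] [ 0.51094925 -0.31738558  0.29607563]
326 249
```

View pics/c5.png

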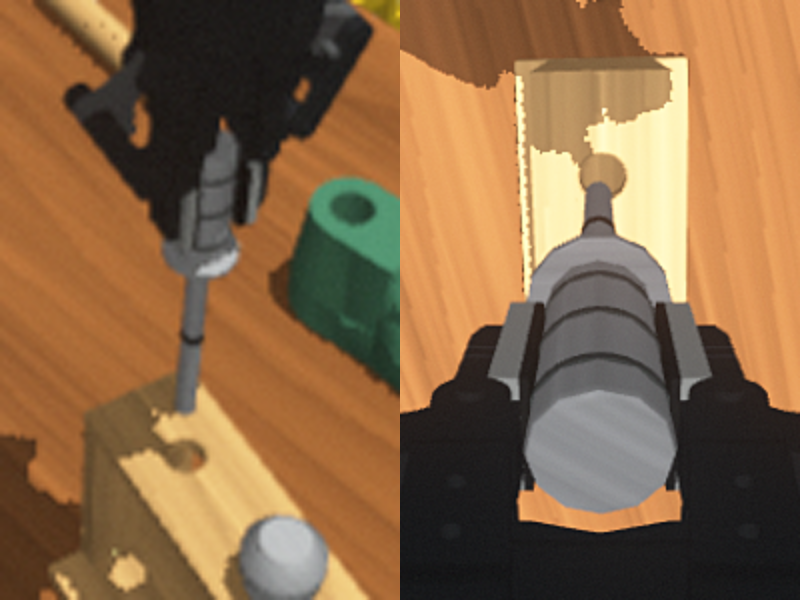

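The crop shows the rod hanging nearly upright. Side crop: tip (186,410), ring (192,338). Wrist crop: ring (598,222), tip (598,186).

```bash
python3 - <<'E'
from h import *
np.set_printoptions(precision=4,suppress=True)
S=lambda U,V:('side3',(U+.5)/4-.5+326,(V+.5)/4-.5+249)
W=lambda U,V:('wrist3',(U-399.5)/2-.5+215,(V+.5)/2-.5+130)
s=ctrl.get_state(); e=s['eef_pos']; M=R.from_quat(s['tcp_rot']).as_matrix(); print(e,M[:,2])
for n,a,b,z in(('tip',S(186,409),W(598,186),.147-.019),('ring',S(192,338),W(598,222),.092-.019),('top',None,W(600,450),-.029-.019)):
    q=e+M[:,2]*z; print(n,'nominal',q,'wrist px nominal',proj('wrist3',q),b[1:],'wrist@z',atz(*b,q[2])-q)
    if a: print('  tri',tri(a,b),'side px nominal',proj('side3',q),a[1:],'side@z',atz(*a,q[2])-q)
E
```

```text
[ 0.5109 -0.3174  0.2961] [-0.0027  0.0024 -1.    ]
tip nominal [ 0.5106 -0.3171  0.1681] wrist px nominal [313.5099 229.423 ] (313.75, 222.75) wrist@z [0.0015 0.0049 0.    ]
  tri (array([ 0.5115, -0.3128,  0.1635]), [np.float64(0.38590044400361984), np.float64(0.38590044400365875)]) side px nominal [373.742  351.0033] (372.125, 350.875) side@z [-0.002   0.0022  0.    ]
ring nominal [ 0.5108 -0.3172  0.2231] wrist px nominal [313.3312 250.5065] (313.75, 240.75) wrist@z [0.0018 0.0059 0.    ]
  tri (array([ 0.5117, -0.3129,  0.2159]), [np.float64(0.46352285435080914), np.float64(0.4635228543508931)]) side px nominal [375.4709 332.2215] (373.625, 333.125) side@z [-0.004   0.0008  0.    ]
top nominal [ 0.5111 -0.3175  0.3441] wrist px nominal [312.4086 363.745 ] (314.75, 354.75) wrist@z [0.0015 0.0031 0.    ]
```

```bash
python3 go.py .4913 .1538 .285 -5.7
```

```text
shift [ 0.4517 -0.1356  0.0122] turn [-0.003  -0.0019 -0.1506] at [ 0.5109 -0.3174  0.2961] 11.175
```

Converted, 0.4517 m / 0.6 = 0.7528, 0.43 m / 0.6 = 0.7167, -0.05 rad / 6.2832 = -0.008.

{"name": "advance", "arguments": {"moves": [[0.0333, -0.01, 0, 0, 0, -0.0016, 0], [0.1083, -0.0333, 0, 0, 0, -0.0048, 0], [0.2, -0.06, 0, 0, 0, -0.008, 0], [0.2917, -0.0875, 0, 0, 0, -0.0111, 0], [0.3833, -0.115, 0, 0, 0, -0.0143, 0], [0.475, -0.1425, 0, 0, 0, -0.0175, 0], [0.5667, -0.17, 0, 0, 0, -0.0207, 0], [0.65, -0.195, 0, 0, 0, -0.0239, 0], [0.7167, -0.215, 0.0083, -0.0005, -0.0003, -0.0239, 0], [0.7528, -0.226, 0.0167, -0.0005, -0.0003, -0.0239, 0]]}}

```text
time: 12.42
eef_pos: [0.4903, 0.1563, 0.288]
tcp_rot: [0.74, 0.672, 0.0, 0.001]
contact_force: [0.6, 0.4, -1.7]
opening: 0.266
finger_force: 59.0
```

{"name": "advance", "arguments": {"moves": [[0, 0, 0, 0, 0, 0, 0], [0, 0, 0, 0, 0, 0, 0], [0, 0, 0, 0, 0, 0, 0]]}}

```text
time: 12.8
eef_pos: [0.4919, 0.1526, 0.2886]
tcp_rot: [0.742, 0.67, 0.0, 0.002]
contact_force: [-0.2, 0.7, -2.5]
opening: 0.266
finger_force: 59.0
```

```bash
python3 go.py .4913 .1538 .265 -5.7
python3 - <<'E'
from h import *
shot('side','side4');shot('wrist','wrist4')
a=cv2.imread('pics/side4.png'); b=cv2.imread('pics/wrist4.png')
o=np.hstack([cv2.resize(a[185:285,190:270],None,fx=5,fy=5,interpolation=cv2.INTER_CUBIC)[:500],cv2.resize(b[150:350,235:395],None,fx=2.5,fy=2.5,interpolation=cv2.INTER_CUBIC)]); cv2.imwrite('pics/c6.png',o); print(o.shape)
E
```

```text
shift [ 0.0012 -0.0008  0.0236] turn [ 0.0033  0.0023 -0.0016] at [0.4919 0.1526 0.2886] 12.8
(500, 800, 3)
```

View pics/c6.png

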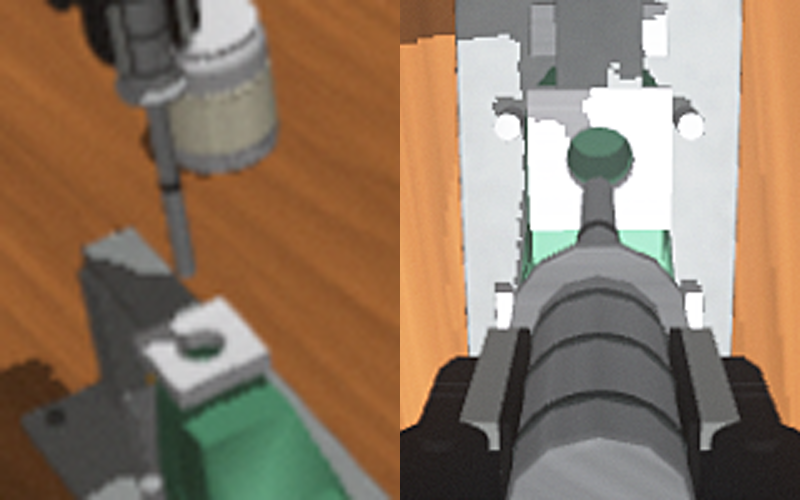

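Side crop: rod tip bottom edge at (186,277), hole at (202,343), ring at (170,186), collar at (152,88). Wrist crop: hole at (600,158), near tip edge at (599,181), ring at (598,228). I'll compare with the nominal projections.

```bash
python3 - <<'E'
from h import *
np.set_printoptions(precision=4,suppress=True)
S=lambda U,V:('side4',(U+.5)/5-.5+190,(V+.5)/5-.5+185)
W=lambda U,V:('wrist4',(U-399.5)/2.5-.5+235,(V+.5)/2.5-.5+150)
s=ctrl.get_state(); e=s['eef_pos']; M=R.from_quat(s['tcp_rot']).as_matrix(); a=M[:,2]
print(e,a)
X=M[:,0]; c=np.load('pics/side4.npz')['t']-e; c[2]=0; c/=np.linalg.norm(c)
print('hole W',atz(*W(600,158),.112),'S',atz(*S(202,343),.112),tri(W(600,158),S(202,343)))
for n,z,w,sd in(('tip',.1295,W(599,181),S(186,277)),('ring',.0745,W(598,228),S(170,186))):
    q=e+a*z; k=.005
    print(n,q,'W',proj(w[0],q+k*X)-w[1:],(atz(*w,q[2])-q-k*X),'S',proj('side4',q+k*c)-sd[1:],(atz(*sd,q[2])-q-k*c))
    print('  tri',tri(w,sd))
E
```

```text
[0.492  0.1526 0.2885] [ 0.0029 -0.0025 -1.    ]
hole W [0.494  0.1549 0.112 ] S [0.4927 0.157  0.112 ] (array([0.4931, 0.1556, 0.1131]), [np.float64(0.9939448652902575), np.float64(0.9939448652903787)])
tip [0.4924 0.1523 0.159 ] W [-1.009  -0.0163] [ 0.0008 -0.0001  0.    ] S [1.7628 1.0059] [-0.0011  0.0061 -0.    ]
  tri (array([0.4923, 0.157 , 0.1557]), [np.float64(1.4576564924469426), np.float64(1.4576564924469477)])
ring [0.4923 0.1524 0.214 ] W [-0.7991  0.5362] [0.0005 0.0003 0.    ] S [1.6104 1.2755] [-0.0001  0.0067  0.    ]
  tri (array([0.4923, 0.1574, 0.2115]), [np.float64(0.9744445723661617), np.float64(0.9744445723659554)])
```

Converted, 0.039 m / 0.6 = 0.065, 0.038 m / 0.6 = 0.0633, 0.003 rad / 6.2832 = 0.0005.

{"name": "advance", "arguments": {"moves": [[0.0017, 0.0012, 0.0167, 0.0005, 0.0003, 0, 0], [0.0017, 0.0012, 0.0333, 0.0005, 0.0003, 0, 0], [0.0017, 0.0012, 0.05, 0.0005, 0.0003, 0, 0], [0.0017, 0.0012, 0.0633, 0.0005, 0.0003, 0, 0], [0.0017, 0.0012, 0.065, 0.0005, 0.0003, 0, 0], [0.0017, 0.0012, 0.065, 0.0005, 0.0003, 0, 0], [0.0017, 0.0012, 0.065, 0.0005, 0.0003, 0, 0]]}}

```text
time: 13.78
eef_pos: [0.4931, 0.1542, 0.2499]
tcp_rot: [0.742, 0.671, 0.0, 0.0]
contact_force: [-0.6, -0.5, -2.5]
opening: 0.267
finger_force: 59.0
```

```bash
python3 go.py .4927 .1536 .249 -5.7
python3 - <<'E'
from h import *
shot('side','side5');shot('wrist','wrist5')
a=cv2.imread('pics/side5.png'); b=cv2.imread('pics/wrist5.png')
o=np.hstack([cv2.resize(a[215:275,206:254],None,fx=8,fy=8,interpolation=cv2.INTER_CUBIC),cv2.resize(b[130:250,260:360],None,fx=4,fy=4,interpolation=cv2.INTER_CUBIC)]); cv2.imwrite('pics/c7.png',o); print(o.shape)
E
```

```text
shift [-0.0007 -0.0003  0.0009] turn [ 0.0009  0.     -0.0005] at [0.4931 0.1542 0.2499] 13.775
(480, 784, 3)
```

View pics/c7.png

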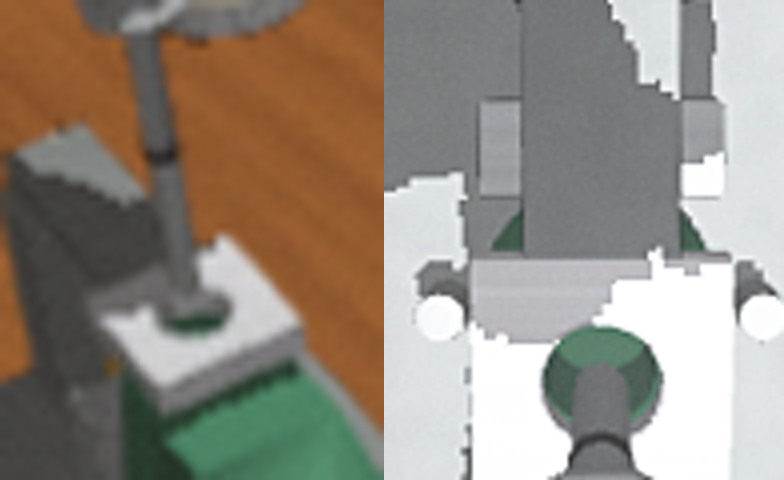

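Wrist crop: hole centre (603,381), tip far edge (602,363). Side crop: hole (195,309), tip bottom edge (182,311), with the rod inside the hole outline.

```bash
python3 - <<'E'
from h import *
np.set_printoptions(precision=4,suppress=True)
S=lambda U,V:('side5',(U+.5)/8-.5+206,(V+.5)/8-.5+215)
W=lambda U,V:('wrist5',(U-383.5)/4-.5+260,(V+.5)/4-.5+130)
s=ctrl.get_state(); e=s['eef_pos']; M=R.from_quat(s['tcp_rot']).as_matrix(); a=M[:,2];X=M[:,0]
c=np.load('pics/side5.npz')['t']-e; c[2]=0; c/=np.linalg.norm(c); q=e+a*.1295; print(q,a)
h1=atz(*W(603,381),.112);h2=atz(*S(195,309),.112); t1=atz(*W(602,363),q[2])-.005*X; t2=atz(*S(182,311),q[2])-.005*c
print('W hole',h1,'tip',t1,'need',(h1-t1)[:2]);print('S hole',h2,'tip',t2,'need',(h2-t2)[:2])
print(tri(W(603,381),S(195,309)))
for p,h in(('wrist5',h1),('side5',h2)):
    for z in(.118,.122): print(p,z,(proj(p,[q[0],q[1],z])))
r=np.array([.89,-.45]); print('lateral need W,S,top',r@(h1-t1)[:2],r@(h2-t2)[:2],r@(np.array([.4912,.1536])-q[:2]))
E
```

```text
[0.4931 0.1542 0.1203] [ 0.0008 -0.0001 -1.    ]
W hole [0.4941 0.1551 0.112 ] tip [0.4939 0.1555 0.1203] need [ 0.0002 -0.0004]
S hole [0.4926 0.1572 0.112 ] tip [0.487  0.1549 0.1203] need [0.0056 0.0023]
(array([0.4931, 0.1558, 0.113 ]), [np.float64(1.0714366486545328), np.float64(1.071436648654675)])
wrist5 0.118 [313.2343 227.8518]
wrist5 0.122 [313.2264 229.0731]
side5 0.118 [230.4275 251.8836]
side5 0.122 [230.207  250.6724]
lateral need W,S,top 0.00032473368949575477 0.003955087609405859 -0.0014099783455794096
```

```bash
python3 - <<'E'
from h import *
from scipy.optimize import least_squares
np.set_printoptions(precision=4,suppress=True)
S=lambda U,V:('side5',(U+.5)/8-.5+206,(V+.5)/8-.5+215)
W=lambda U,V:('wrist5',(U-383.5)/4-.5+260,(V+.5)/4-.5+130)
s=ctrl.get_state(); e=s['eef_pos']; X=R.from_quat(s['tcp_rot']).as_matrix()[:,0]
c=np.load('pics/side5.npz')['t']-e; c[2]=0; c/=np.linalg.norm(c)
h=atz(*W(603,381),.112); b=np.array(S(195,309)[1:])-proj('side5',h); print('bias px',b)
w=np.array(W(602,363)[1:]); sd=np.array(S(182,311)[1:])-b
f=lambda p:np.r_[proj('wrist5',p+.005*X)-w,proj('side5',p+.005*c)-sd]
r=least_squares(f,e-[0,0,.13]); print(r.x,'minus hole',r.x-h,'res px',r.fun)
# gradient maps around tip: crop edges in the side image rows
g=cv2.cvtColor(cv2.imread('pics/side5.png'),cv2.COLOR_BGR2GRAY); print(g[244:258,222:238])
E
```

```text
bias px [-0.9524 -0.1543]
[0.4935 0.155  0.1172] minus hole [-0.0005 -0.0001  0.0052] res px [-0.4384 -0.1443  1.4211 -0.3897]
[[ 65  65  66  62  76  93  96  90  94 103 103 147 138 111 101 102]
 [ 67  64  66  66  75  88  96  87  84  99 104 194 194 147 111  99]
 [ 66  67  67  68  70  87  96  91 104 150 162 202 212 192 145 109]
 [ 68  65  66  72  73  85  94  96 132 198 213 212 212 210 189 145]
 [ 65  70  79  92  88  87  95  95 124 197 209 208 208 207 207 188]
 [ 79  91 101 104 100  89  96  97 101 190 208 208 208 209 210 212]
 [100 106 105 105 105  92  94  94  94 169 192 197 207 210 212 210]
 [104 107 104 104 102 103 102  95 103 124 146 152 186 204 208 209]
 [104 106 104 101  99 107 116 109 117 119 112 103 133 190 207 208]
 [104 144 156 114  91  96 118 118 111 107 103  97 102 183 207 207]
 [156 197 202 137  92  89 100  95  79  75  78  79 117 192 210 207]
 [209 209 207 157  98  72  58  56  56  54  56  83 164 200 205 207]
 [209 208 207 191 148 124 101  95 106 105 133 157 197 205 204 206]
 [204 206 205 208 200 190 174 169 179 177 199 205 206 206 196 194]]
```

Both views agree the tip is within 1–2 mm of centre, so I'll shift 0.6 mm in tool y and lower slowly.

The rows are not in the units I measure in: shifts go in shares of 0.6 m and turns go in shares of 2 pi rad. I convert before sending: 0.056 m / 0.6 = 0.0933, 0.049 m / 0.6 = 0.0817.

{"name": "advance", "arguments": {"moves": [[-0.0005, 0.001, 0, 0, 0, 0, 0], [-0.0005, 0.001, 0.0117, 0, 0, 0, 0], [-0.0005, 0.001, 0.0233, 0, 0, 0, 0], [-0.0005, 0.001, 0.035, 0, 0, 0, 0], [-0.0005, 0.001, 0.0467, 0, 0, 0, 0], [-0.0005, 0.001, 0.0583, 0, 0, 0, 0], [-0.0005, 0.001, 0.07, 0, 0, 0, 0], [-0.0005, 0.001, 0.0817, 0, 0, 0, 0], [-0.0005, 0.001, 0.0933, 0, 0, 0, 0], [-0.0005, 0.001, 0.0933, 0, 0, 0, 0]]}}

```text
time: 15.12
eef_pos: [0.4929, 0.1538, 0.1925]
tcp_rot: [0.742, 0.671, -0.001, -0.0]
contact_force: [0.0, 0.6, -1.2]
opening: 0.27
finger_force: 59.0
```

{"name": "advance", "arguments": {"moves": [[0, 0, 0.0033, 0, 0, 0, 0], [0, 0, 0.0067, 0, 0, 0, 0], [0, 0, 0.0083, 0, 0, 0, 0], [0, 0, 0.0083, 0, 0, 0, 0], [0, 0, 0.0083, 0, 0, 0, 0], [0, 0, 0.0083, 0, 0, 0, 0]]}}

```text
time: 15.88
eef_pos: [0.4934, 0.1538, 0.1884]
tcp_rot: [0.742, 0.671, -0.0, 0.0]
contact_force: [-0.5, -0.1, -2.3]
opening: 0.263
finger_force: 59.0
```

```bash
python3 go.py .4931 .1542 .187 -5.7
python3 - <<'E'
from h import *
shot('side','side6');shot('wrist','wrist6')
a=cv2.imread('pics/side6.png'); b=cv2.imread('pics/wrist6.png')
o=np.hstack([cv2.resize(a[215:275,206:254],None,fx=8,fy=8,interpolation=cv2.INTER_CUBIC),cv2.resize(b[130:250,260:360],None,fx=4,fy=4,interpolation=cv2.INTER_CUBIC)]); cv2.imwrite('pics/c8.png',o); print(proj('wrist6',[.4935,.155,.112]),proj('side6',[.4935,.155,.112]))
E
```

```text
shift [ 0.0004 -0.0003  0.0014] turn [ 0.      0.0002 -0.0005] at [0.4934 0.1538 0.1884] 15.875
[313.13136098 246.58584395] [230.71846137 253.46562754]
```

View pics/c8.png

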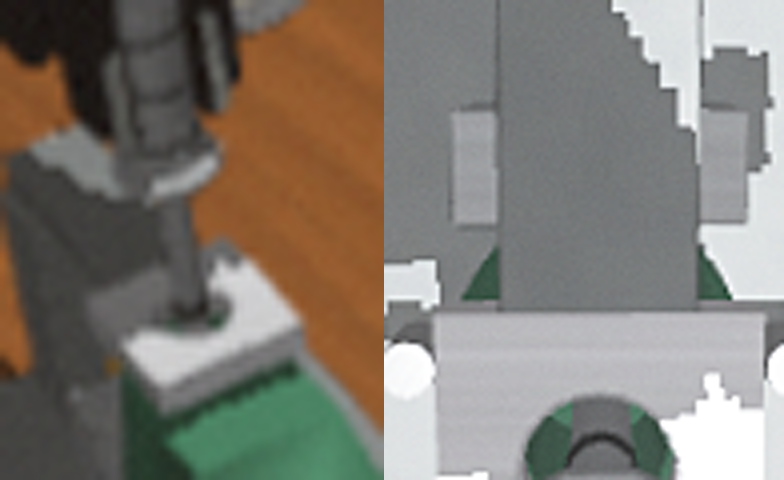

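The ring is at the hole's mouth (wrist crop apex (602,439), side (187,300)) and the rod sits centrally in the hole (wrist edges 525–676). I'll compute the ring height.

```bash
python3 - <<'E'
from h import *
W=lambda U,V:('wrist6',(U-383.5)/4-.5+260,(V+.5)/4-.5+130)
s=ctrl.get_state(); e=s['eef_pos']; M=R.from_quat(s['tcp_rot']).as_matrix(); print(e,np.linalg.norm(s['dq']))
print('want v',W(602,439)[1:])
for z in(.106,.109,.112,.115,.118): print(z,proj('wrist6',[*(e+.005*M[:,0])[:2],z]))
print('hole far edge',W(600,396)[1:],proj('wrist6',[*(e+.012*M[:,0])[:2],.112]))
c=np.load('pics/side6.npz')['t']-e; c[2]=0; c/=np.linalg.norm(c)
for z in(.106,.112,.118): print('side',z,(proj('side6',[*(e+.005*c)[:2],z])-[206,215]+.5)*8)
E
```

```text
[0.49336401 0.1538025  0.18838224] 0.0019482709479851873
want v (314.125, 239.375)
0.106 [313.12520039 238.16840471]
0.109 [313.11255499 239.40503141]
0.112 [313.09959994 240.67293254]
0.115 [313.08632403 241.97327901]
0.118 [313.07271556 243.30729928]
hole far edge (313.625, 228.625) [313.08847925 229.63173163]
side 0.106 [208.02338961 338.59093317]
side 0.112 [205.41066572 324.21584723]
side 0.118 [202.78115164 309.7483825 ]
```

```bash
python3 - <<'E'
from h import *
for n in('side6','side5'):
    g=cv2.cvtColor(cv2.imread(f'pics/{n}.png'),cv2.COLOR_BGR2GRAY); print(n,g[240:262,223:238] if n=='side6' else g[226:242,221:233])
s=ctrl.get_state(); c=np.load('pics/side5.npz')['t']-s['eef_pos']; c[2]=0; c/=np.linalg.norm(c)
for z in(.1754,.1714,.1794): print(proj('side5',np.r_[(np.array([.4931,.1542,0])+.005*c)[:2],z]))
b=cv2.imread('pics/wrist6.png'); print(cv2.cvtColor(b,cv2.COLOR_BGR2GRAY)[226:262,314])
E
```

```text
side6 [[ 67  98  88  82  83  82  77  94 101 100  97  97 100  99 102]
 [ 67  65  66  81  88  84  75  97 101 102 100  99  99  98  99]
 [ 64  65  66  77  89  85  74  98 103 103 101 100 100  96  98]
 [ 65  64  65  78  86  88  76  92 102 103 102 101 100 100  99]
 [ 63  65  65  80  87  87  80  80  98 104 104 102 102 101  98]
 [ 63  64  63  70  81  84  81  76  98 105 104 104 102 100  98]
 [ 64  64  64  63  80  89  83  78  97 104 105 103 106 104  98]
 [ 64  63  72  63  77  86  84  76  97 102 144 118 101 144 135]
 [ 70  78  89  84  83  85  86  73  96 102 189 172 155 195 188]
 [ 92 100 107 103  89  83  84  77  94 144 195 207 208 209 210]
 [105 105 102 104  92  86  84  79  87 175 194 207 210 211 209]
 [103 104 104 103  92  87  86  80  72 136 150 184 206 208 207]
 [104 105 101  98  80  75  83  74  55  95 102 132 190 204 206]
 [102 100  91  88  65  53  64  51  39  89  97 103 181 203 206]
 [100  99  84  86  71  51  48  51  58  75  78 115 193 205 206]
 [103 100  85  83  71  69  74  81  84  65  85 159 199 203 203]
 [144 153 149 135 119 107 111 114 119 134 159 196 203 206 206]
 [195 204 207 197 189 1
[... 646 characters left out ...]
 101 101]
 [104 101  85  71  77  74  53  73  95 100  99 101]
 [104 105  92  52  50  46  39  75  97  98  99 100]
 [108 101 105  75  58  63  70  84  99 100  99 100]
 [123 105 105  92  88  97  97  92  97 101 102  99]
 [135 127 107  93  87  95  97  90  97 102 104 103]
 [133 139 124  97  85  90  97  89  97 101 100  99]
 [128 115 118  93  83  93  99  92  96 101 101 102]
 [100  83  68  70  81  89  94  96  90  99 102 100]
 [ 66  66  67  66  74  88  96  96  88 102 102 102]]
[227.40849353 235.28101687]
[227.64235903 236.5655632 ]
[227.17359213 233.99078066]
[188 181 153 119 104 108 106 110 106 109 112 102  62  48  82 116 113 108
 111 109 108 108 125 146 160 154 154 155 157 151 148 148 152 145 119 102]
```

```bash
python3 -c "
from plant import ctrl, camrig
print(ctrl.sign_off())"
```

```text
the job is handed in; nothing more can be done
None
```

The job is handed in at about 16 s of the 69 s allowed, and no verdict came back: the last was held home against the stop for over a second, and the gripped rod is in the guide hole, centred to about 1–2 mm by camera, ring about level with the guide top (estimates 3 mm below to 4 mm above, limit 8 mm).

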